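Close up the sanding booth

ROBOT

A 6-joint arm with a two-finger parallel gripper is mounted at the origin on the work surface. World frame = base frame: x ahead of the robot, y to its left, z up, the work surface at z = 0. Lengths are in m, angles in rad, forces in N, time in s.
With the tool pointing down it reaches from about 0.4 to 0.825 m from the base axis. Payload 7 kg.
Tool frame: the origin (TCP) lies at the very end of the fingers, on their centre line; the grasp point (between the pads) lies 19 mm behind it; z points along the fingers, y is the line along which they close (so a half turn about z gives the same grasp; the last joint's range is limited). The gripper opens to 85 mm and grips with 20 to 120 N. Pads are 22 mm wide; open, the fingers measure 114 mm over their backs; the gripper's body (76 mm by 85 mm) begins 54 mm behind the grasp point. The pads swing forward as they close: fully open they stand 13 mm farther back than shut.
Start: joints at [1.488, 0.359, 0.012, 0, -1.224, -0.288], TCP at [0.245, 0.629, 0.231] pointing down, gripper open.
Joint ranges: [-3.07, 3.07], [-1.43, 2.12], [-1.02, 1.25], [-3.03, 1.67], [-3.05, -0], [-3.03, 3.03]. Speed limits (rad/s): [2.39, 2.39, 3.01, 3.14, 3.14, 3.14].

INTERFACE

Orientations are given as [roll, pitch, yaw] about the fixed x, y, z axes, in that order (R = Rz(yaw) Ry(pitch) Rx(roll)).
In Python, from cell import arm gives the robot as it stands.
- The arm moves only by the tool apply_moves, never from a script. Its argument "targets" is a list of rows, each a list of 6 numbers: the shift along the tool's x, y, z each as a share of 40 mm, from -1 to 1, then the turn, a rotation vector about the tool's x, y, z each as a share of 0.15 rad, from -1 to 1. In form: [[x, y, z, wx, wy, wz], ...]. A call has 1 to 20 rows; each row shifts and turns the commanded pose from where the row before left it, along the tool's axes as they then stand; what a row does not reach is not made up. A row lasts 1/8 s, in which the tool goes at most 62.5 mm and 10.7 degrees, less where a joint would pass 70% of its speed; a pose out of reach is approached as far as the arm can. A call with a number of a shift or a turn outside -1 to 1 is refused whole. A call with a gripper value outside its range is refused whole. "fingers" is the gripper command: -1 is shut, 1 is fully open, values between are in proportion, set as the call begins (left out, the last holds). The fingers move at their own pace and stop on an object; "squeeze" is the grip in N (left out, the last holds). Time passes only in rows, so rows that do not move let the fingers close. It gives the time, the measured TCP pose, the force, the opening and the grip force at its end, in the units of the state.
- arm.observe(): the state, without advancing time (a new reading comes with each control period).
- arm.capture(name): name is "side" or "top"; returns a dict with "frame" (400x640x3 uint8, blue, green, red), "range_z" (400x640 float32, m along the optical axis (not along the pixel's ray), 0 where there is no reading), "intrinsics" (3x3 intrinsics, pixels), "rvec" (rotation vector, rad) and "tvec" (3), from world to camera coordinates, as OpenCV has them. Camera axes: x right, y down, z forward; pixel columns grow to the right and rows downward; lengths in m; the calibration is good to about 2 mm. A picture is of the moment at which its call begins.
- arm.finish_job(): hands the job in; it is judged then, once.
The state is a dict: "t": time; "joint_positions": joint angles; "joint_vel": joint speeds; "tau": joint torques, N m; "ee_pos": TCP position; "tool_rot": TCP orientation; "ft_force": force on the tool from outside, world axes, zero at the start; "torque": the same for the moment, N m; "grip_width": finger opening in m; "grasp_force": force on a finger pad.
Only numpy, scipy, OpenCV 4.12 (cv2) and the standard library are available. Lean on these libraries where they do the work, as an engineer would, in place of code of your own. Each camera call takes 0.05 s, during which the arm holds its last target. There are 200 camera calls.

TASK

Take the birch log that was left in the doorway of the small sanding booth and stand it upright in the middle of the round cork pad inside. Then push the blue door gently shut until it snaps home on its catch and stays shut by itself; the door panel is thin, so do not force it, and leave the owl, the spare log and the sanding block alone.

Things in the scene. Friction and masses are not known exactly. Their poses are not given: they have to be found in the camera images.
- booth: White open-topped box, fixed. Origin on the table under its middle; 240 mm wide (its y), 200 mm deep (its x, -100 to +100 mm), walls 10 mm thick with tops at 120 mm. Plywood floor 8 mm thick, running on 90 mm in front of the doorway as a sill. The doorway is the whole face at x=-100 mm, looking along the booth's -x; the door hinge is at x=-100, y=+120 mm
- pad_center (a point): Centre of the top of the round cork pad (90 mm across, 6 mm thick, top 14 mm above the table) fixed on the booth floor, 30 mm behind the booth's middle
- log: Birch log to put away, white bark with dark scars, upright cylinder 64 mm in diameter, 110 mm tall, 0.15 to 0.3 kg. Origin: centre of its underside. It starts on the sill in the doorway, where it keeps the door from shutting; z is its axis
- booth_door (a joint): Angle (rad) of the blue door on its vertical hinge: 0 flush with the booth's front, growing as it swings out; starts at 0.95 to 1.35. Turns easily until the kicker and the catch. The catch is screwed in or out differently each time: caught, the door rests at anything from 0 to 0.09 rad, firmly stopped there, so press by feel. Over 35 N spoils the panel
- door_hinge (a point): Point on the hinge axis at the door's top edge, 122 mm above the table. Door frame: x = from the outer face inwards (the closing direction), -y = along the door from hinge to free edge, z up. The door is 237 mm wide, 10 mm thick; this point lies in its inner face
- door_push (a point): Point on the door's outer face (the one to push), 195 mm from the hinge axis and 100 mm above the table (22 mm below the door's top edge). Same axes as door_hinge: push along +x. A black knob 24 mm across stands 34 mm out of this face lower down, 35 mm above the table, 205 mm from the hinge
- owl: Bystander: owl made of birch logs, 84 mm wide and 195 mm tall, origin under its middle
- spare_log: Bystander: thicker birch log, 90 mm in diameter, 120 mm tall, origin under its middle
- sanding_block: Bystander: cork sanding block 110 x 60 x 32 mm, origin under its middle
- catch (a point): Mount of the catch on the booth wall by the doorway, 55 mm up, 205 mm from the hinge: sprung roller and firm rubber buffer, 35 mm long, reaching 26 mm from the wall. The door's strike bar must be pushed past the roller (4 to 8 N at the free edge) 6 to 15 mm before it seats, then snaps in against the buffer. The mount does not show how far the catch is screwed out (0 to 18 mm)
- kicker (a point): Tip, when free, of the black sprung push rod (10 mm thick, 24 mm above the table) that sticks 45 mm out of the doorway, 180 mm from the hinge. It pushes the closing door back with 1.5 to 3 N, and opens it again to over 0.15 rad if it has not caught. This point stays on the booth

How it is judged:
By the outcome, as a careful person would: the job done as asked, in the order asked, and still so for the second after the job is handed in, with the robot touching nothing.
It also fails if it takes over 61 s, if anything falls off the work surface, if the arm or the gripper's body presses on something with over 40 N, if the wrist force passes 120 N, or if a joint passes its speed limit or range.

## Working session

There is one attempt and no reset: what is moved stays moved. The work goes in short steps, Python scripts to look and compute and a tool call to move; the robot and the scene stay as the last step left them, time stands still between calls to the robot, and variables do not carry over. Pictures are saved under pics/ and viewed, at most 10 in all, crops included, and the job is handed in when it is done.

Besides the shell and the picture viewer there is one more tool, called after "Request:" as a command line: name --pt "numbers of a row" for each row, then --argument value for the rest. apply_moves: Moves the arm, as the interface text tells. Its arguments: {"type":"object","properties":{"targets":{"type":"array","items":{"type":"array","items":{"type":"number"}}},"fingers":{"type":"number"},"squeeze":{"type":"number"}},"required":["targets"]}

```bash
ls; mkdir -p pics; cat > h.py <<'E'
import numpy as np, cv2
from cell import arm
from scipy.spatial.transform import Rotation as Rn
def cap(n):
    c=arm.capture(n); K=c["intrinsics"]; R=cv2.Rodrigues(np.array(c["rvec"],float))[0]; t=np.array(c["tvec"],float).ravel()
    z=c["range_z"]; v,u=np.mgrid[0:z.shape[0],0:z.shape[1]]
    P=np.stack([(u-K[0,2])/K[0,0]*z,(v-K[1,2])/K[1,1]*z,z],-1)
    W=(P-t)@R; W[z<=0]=np.nan
    return c["frame"],W,(K,R,t)
E
python3 - <<'E'
from h import *
for n in("top","side"):
    f,W,_=cap(n); cv2.imwrite(f"pics/{n}0.png",f); np.save(n+"0.npy",W)
print(arm.observe())
E
```

```text
pics
{'t': 0.1, 'joint_positions': array([ 1.48808367e+00,  3.59342056e-01,  1.11522791e-02, -2.83355491e-04,
       -1.22411468e+00, -2.88124066e-01]), 'joint_vel': array([ 0.00080514, -0.00165863,  0.00112154,  0.00323777,  0.00100582,
       -0.00248307]), 'tau': array([-5.79326916e-04, -5.84766626e+01,  2.94110906e+01,  6.95458263e+00,
       -3.13559598e-03,  5.52247570e-06]), 'ee_pos': array([0.2444791 , 0.62870733, 0.23044537]), 'tool_rot': array([ 3.14007099e+00, -1.73172184e-04, -3.70933067e-01]), 'ft_force': array([-0.14283093,  0.25260387,  0.30691362]), 'torque': array([-0.01601902, -0.02707664, -0.01419687]), 'grasp_force': 0.0, 'grip_width': 0.08556237521642854}
```

View pics/top0.png

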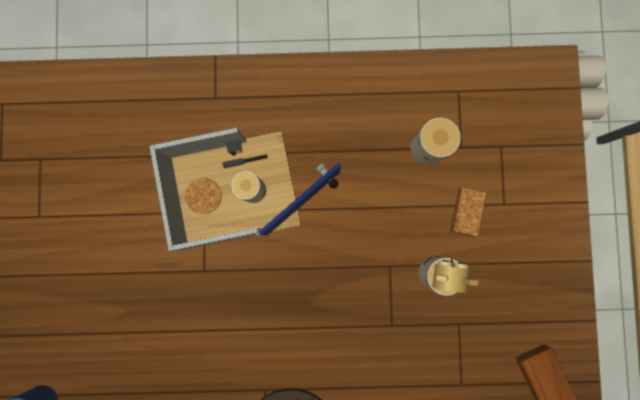

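View pics/side0.png

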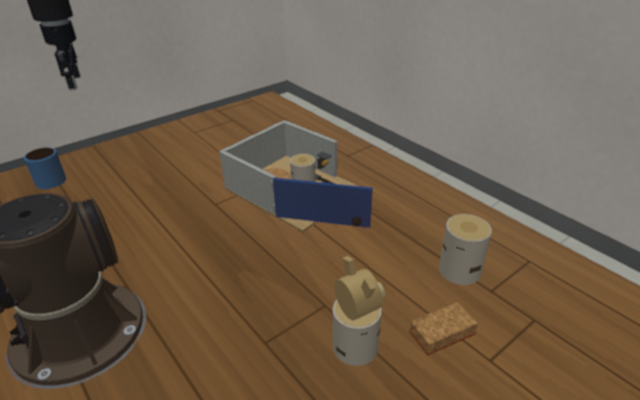

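The top view shows the pad at (204,195), log top at (246,186), hinge at (264,233), door free end at (339,167), and the kicker at (245,160). The side view agrees, and the bystanders are well off to the right.

```bash
python3 - <<'E'
from h import *
W=np.load("top0.npy"); f=cv2.imread("pics/top0.png").astype(int)
for n,(u,v) in dict(pad=(204,195),log=(246,186),hinge=(265,233),free=(337,168),owl=(455,275),spare=(440,135),block=(470,212)).items(): print(n,W[v,u].round(4))
# log top: region near with z 0.10-.14
x,y,z=W[...,0],W[...,1],W[...,2]
def near(c,r): return np.hypot(x-c[0],y-c[1])<r
lc=W[186,246]; m=near(lc,.05)&(z>.105)&(z<.135); 
(cx,cy),r=cv2.minEnclosingCircle(W[m][:,:2].astype(np.float32)); print("log",cx,cy,r,np.median(z[m]),m.sum(),W[m].mean(0))
pc=W[195,204]; b,g,rr=f[...,0],f[...,1],f[...,2]
print('padcol',f[195,204],'floor',f[215,230])
m=near(pc,.07)&(z<.03)&(rr<195)&(b<110)&(g<f[215,230][1]-25); (cx,cy),r=cv2.minEnclosingCircle(W[m][:,:2].astype(np.float32)); print("pad",cx,cy,r,W[m].mean(0),m.sum())
# booth wall tops
m=(z>.112)&(z<.128)&near(pc,.25)&(abs(rr-b)<25)&(rr>120); q=W[m]; print(m.sum()); rect=cv2.minAreaRect(q[:,:2].astype(np.float32)); print(rect,cv2.boxPoints(rect))
# door top
m=(z>.10)&(z<.14)&(b>rr+30)&(near(pc,.5)); q=W[m][:,:2]; rect=cv2.minAreaRect(q.astype(np.float32)); print(m.sum(),rect,cv2.boxPoints(rect))
E
```

```text
pad [0.5902 0.1982 0.0166]
log [0.5971 0.0756 0.1208]
hinge [0.4921 0.0401 0.0862]
free [ 0.6314 -0.1279  0.1228]
owl [ 0.3931 -0.3651  0.1705]
spare [ 0.6986 -0.3593  0.1248]
block [ 0.5295 -0.4468  0.0315]
log 0.6000665426254272 0.07727652043104172 0.03212440386414528 0.11940072055548989 656 [0.59958214 0.07631719 0.11909124]
padcol [ 68 121 172] floor [ 95 152 184]
pad 0.5884817838668823 0.2128562182188034 0.05654800310730934 [0.58775452 0.2040927  0.0152186 ] 1031
1120
((0.6019516587257385, 0.12717556953430176), (0.24082054197788239, 0.29135435819625854), 10.154250144958496) [[ 0.45774472  0.24934277]
 [ 0.5091101  -0.03744801]
 [ 0.7461586   0.00500837]
 [ 0.6947932   0.29179916]]
436 ((0.5651145577430725, -0.041884392499923706), (0.00964837521314621, 0.23274511098861694), 39.68798828125) [[ 0.4870859   0.04458742]
 [ 0.63571846 -0.13451773]
 [ 0.6431432  -0.1283562 ]
 [ 0.49451065  0.05074894]]
```

Request:
apply_moves --pt "0 0 0 0 0 1" --pt "0 0 0 0 0 1" --pt "0 0 0 0 0 1" --pt "0 0 0 0 0 1" --pt "0 0 0 0 0 1" --pt "0 0 0 0 0 1" --pt "0 0 0 0 0 0.82" --pt "0 0 0 0 0 0" --fingers 1 --squeeze 40

```text
t: 1.1
ee_pos: [0.2446, 0.6289, 0.2308]
tool_rot: [3.141, -0.001, -1.393]
ft_force: [0.8, -0.8, 0.1]
grip_width: 0.0856
grasp_force: 0.0
```

Request:
apply_moves --pt "0.5 -0.2 0 0 0 0" --pt "0.95 -0.4 0 0 0 0" --pt "0.95 -0.4 0 0 0 0" --pt "0.95 -0.4 0 0 0 0" --pt "0.95 -0.4 0 0 0 0" --pt "0.95 -0.4 0 0 0 0" --pt "0.95 -0.4 0 0 0 0" --pt "0.95 -0.4 0 0 0 0" --pt "0.95 -0.4 0 0 0 0" --pt "0.95 -0.4 0 0 0 0" --pt "0.95 -0.4 0 0 0 0" --pt "0.95 -0.4 0 0 0 0" --pt "0.95 -0.4 0 0 0 0" --pt "0.95 -0.4 0 0 0 0" --pt "0.95 -0.4 0 0 0 0" --pt "0.95 -0.4 0 0 0 0" --pt "0.4 -0.15 0 0 0 0" --pt "0 0 0 0 0 0" --pt "0 0 0 0 0 0"

```text
t: 3.48
ee_pos: [0.6008, 0.0776, 0.2313]
tool_rot: [3.142, 0.0, -1.393]
ft_force: [-0.1, 0.3, -0.3]
grip_width: 0.0855
grasp_force: 0.0
```

Request:
apply_moves --pt "0 0 0.6 0 0 0" --pt "0 0 0.8 0 0 0" --pt "0 0 0.8 0 0 0" --pt "0 0 0.8 0 0 0" --pt "0 0 0.7 0 0 0" --pt "0 0 0.4 0 0 0" --pt "0 0 0 0 0 0" --pt "0 0 0 0 0 0"

```text
t: 4.47
ee_pos: [0.602, 0.0778, 0.0685]
tool_rot: [-3.14, 0.0, -1.393]
ft_force: [0.4, 1.0, -0.3]
grip_width: 0.0857
grasp_force: 0.0
```

Request:
apply_moves --pt "0 0 0 0 0 0" --pt "0 0 0 0 0 0" --pt "0 0 0 0 0 0" --pt "0 0 0 0 0 0" --pt "0 0 0 0 0 0" --pt "0 0 0 0 0 0" --pt "0 0 0 0 0 0" --pt "0 0 0 0 0 0" --fingers -1 --squeeze 40

```text
t: 5.48
ee_pos: [0.6016, 0.0773, 0.0685]
tool_rot: [-3.14, 0.0, -1.394]
ft_force: [-2.6, 0.7, 5.7]
grip_width: 0.0632
grasp_force: 42.9
```

Request:
apply_moves --pt "0 0 -0.2 0 0 0" --pt "0 0 -0.3 0 0 0" --pt "-0.3 0 0 0 0 0" --pt "-0.6 -0.05 0 0 0 0" --pt "-0.6 -0.05 0 0 0 0" --pt "-0.6 -0.05 0 0 0 0" --pt "-0.6 -0.05 0 0 0 0" --pt "-0.34 -0.02 0 0 0 0" --pt "-0.1 0 0 0 0 0" --pt "0 0 0 0 0 0" --pt "0 0 0 0 0 0"

```text
t: 6.85
ee_pos: [0.5879, 0.2018, 0.0873]
tool_rot: [3.141, -0.0, -1.394]
ft_force: [0.6, -0.4, -3.7]
grip_width: 0.063
grasp_force: 44.6
```

```bash
python3 - <<'E'
from h import *
f,W,_=cap("top"); cv2.imwrite("pics/t1.png",cv2.resize(f[100:270,130:360],None,fx=3.4,fy=3.4,interpolation=cv2.INTER_CUBIC))
E
```

```text
(no output)
```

View pics/t1.png

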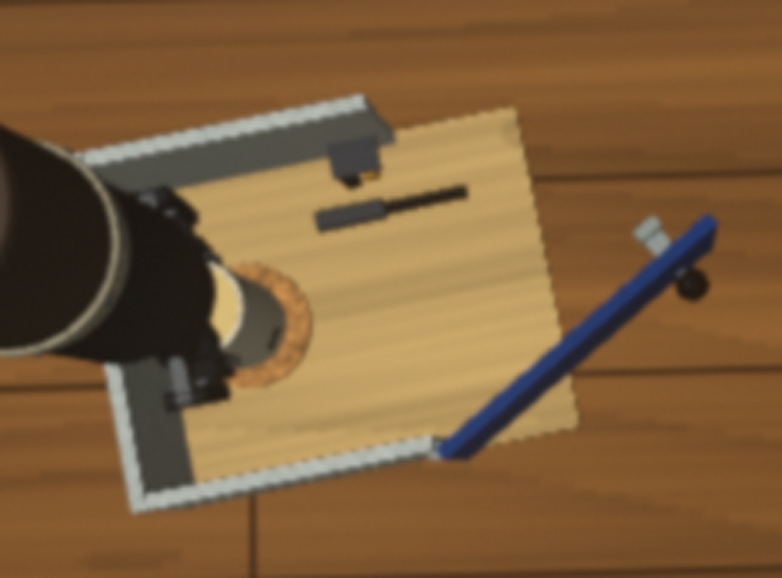

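The crop shows the log hanging over the cork pad at about (250,320), with the gripper clear of the walls. I'll lower it by feel.

Request:
apply_moves --pt "0 0 0.15 0 0 0" --pt "0 0 0.1 0 0 0" --pt "0 0 0.03 0 0 0" --pt "0 0 0 0 0 0" --pt "0 0 0 0 0 0"

```text
t: 7.52
ee_pos: [0.588, 0.2025, 0.0762]
tool_rot: [-3.141, 0.0, -1.394]
ft_force: [0.3, 0.5, -2.7]
grip_width: 0.0631
grasp_force: 44.6
```

Request:
apply_moves --pt "0 0 0.04 0 0 0" --pt "0 0 0 0 0 0" --pt "0 0 0 0 0 0"

```text
t: 7.9
ee_pos: [0.588, 0.2026, 0.0746]
tool_rot: [-3.141, 0.0, -1.394]
ft_force: [0.6, 0.4, -3.5]
grip_width: 0.063
grasp_force: 44.6
```

Request:
apply_moves --pt "0 0 0.02 0 0 0" --pt "0 0 0.02 0 0 0" --pt "0 0 0 0 0 0" --pt "0 0 0 0 0 0"

```text
t: 8.4
ee_pos: [0.588, 0.2025, 0.0745]
tool_rot: [-3.141, 0.0, -1.393]
ft_force: [-4.8, -0.8, 10.9]
grip_width: 0.0628
grasp_force: 45.7
```

Request:
apply_moves --pt "0 0 -0.02 0 0 0" --pt "0 0 0 0 0 0"

```text
t: 8.65
ee_pos: [0.588, 0.2026, 0.0745]
tool_rot: [-3.141, 0.0, -1.394]
ft_force: [-3.5, -0.4, 7.7]
grip_width: 0.0634
grasp_force: 45.0
```

Request:
apply_moves --pt "0 0 0 0 0 0" --pt "0 0 0 0 0 0" --pt "0 0 0 0 0 0" --pt "0 0 0 0 0 0" --pt "0 0 0 0 0 0" --fingers 1

```text
t: 9.28
ee_pos: [0.5879, 0.2025, 0.0736]
tool_rot: [3.141, -0.0, -1.394]
ft_force: [0.2, -0.1, -0.7]
grip_width: 0.0852
grasp_force: 0.0
```

Request:
apply_moves --pt "0 0 -0.3 0 0 0" --pt "0 0 -0.6 0 0 0" --pt "0 0 -0.9 0 0 0" --pt "0 0 -1 0 0 0" --pt "0 0 -1 0 0 0" --pt "0 0 -0.4 0 0 0" --pt "1 0 0 0 0 0" --pt "1 0 0 0 0 0" --pt "1 0 0 0 0 0" --pt "1 0 0 0 0 0" --pt "1 0 0 0 0 0" --pt "1 0 0 0 0 0" --pt "1 0 0 0 0 0" --pt "0.6 0 0 0 0 0" --pt "0 0 0 0 0 0" --pt "0 0 0 0 0 0" --fingers -1

```text
t: 11.28
ee_pos: [0.6409, -0.0965, 0.2407]
tool_rot: [3.14, 0.001, -1.394]
ft_force: [0.6, -0.9, -3.0]
grip_width: 0.0629
grasp_force: 48.2
```

The close command acted at the start of that call, so the fingers re-gripped the log and carried it back out. It is still held. I'll take it back over the pad and check how it sits in the grip before placing it again.

Request:
apply_moves --pt "-0.4 0 0 0 0 0" --pt "-0.8 0 0 0 0 0" --pt "-0.8 0 0 0 0 0" --pt "-0.8 0 0 0 0 0" --pt "-0.8 0 0 0 0 0" --pt "-0.8 0 0 0 0 0" --pt "-0.8 0 0 0 0 0" --pt "-0.8 0 0 0 0 0" --pt "-0.8 0 0 0 0 0" --pt "-0.6 0 0 0 0 0" --pt "-0.2 0 0 0 0 0" --pt "0 0 0 0 0 0" --pt "0 0 0 0 0 0"

```text
t: 12.9
ee_pos: [0.5879, 0.2019, 0.2417]
tool_rot: [3.141, -0.0, -1.394]
ft_force: [-1.1, -1.0, -1.5]
grip_width: 0.0629
grasp_force: 48.2
```

```bash
python3 - <<'E'
from h import *
f,W,_=cap("side"); cv2.imwrite("pics/s1.png",cv2.resize(f[20:240,200:430],None,fx=2.7,fy=2.7,interpolation=cv2.INTER_CUBIC))
p=arm.observe()["ee_pos"]; print(p)
x,y,z=W[...,0],W[...,1],W[...,2]
m=(np.hypot(x-p[0],y-p[1])<.036)&(z>.125)&(f.min(-1)>100); q=W[m]; v,u=np.nonzero(m)
print(m.sum(),q[:,2].min(),q[:,2].max(),np.percentile(q[:,2],[2,50,98]),u.min(),u.max(),v.min(),v.max())
E
```

```text
[0.58799056 0.20173966 0.24170293]
58 0.16225574011891128 0.2736982133555022 [0.16265441 0.27211369 0.27363614] 260 278 83 132
```

View pics/s1.png

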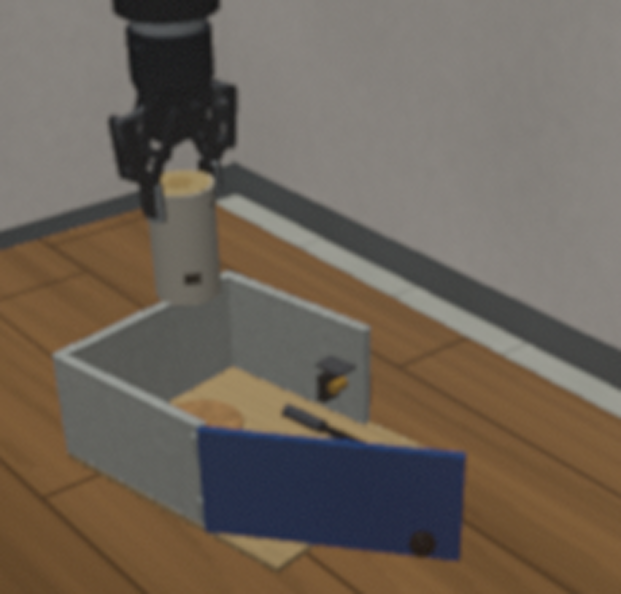

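The log hangs upright in the grip, its top at z≈0.272 (crop (187,183)), with its underside about 80 mm below the TCP. Contact should come at a TCP height of about 0.094.

Request:
apply_moves --pt "0 0 0.4 0 0 0" --pt "0 0 0.7 0 0 0" --pt "0 0 0.7 0 0 0" --pt "0 0 0.7 0 0 0" --pt "0 0 0.6 0 0 0" --pt "0 0 0.3 0 0 0" --pt "0 0 0.1 0 0 0" --pt "0 0 0 0 0 0" --pt "0 0 0 0 0 0"

```text
t: 14.08
ee_pos: [0.5884, 0.2028, 0.1027]
tool_rot: [-3.14, 0.001, -1.394]
ft_force: [-0.6, 0.9, -3.6]
grip_width: 0.0629
grasp_force: 48.2
```

Request:
apply_moves --pt "0 0 0.04 0 0 0" --pt "0 0 0.03 0 0 0" --pt "0 0 0 0 0 0" --pt "0 0 0 0 0 0"

```text
t: 14.58
ee_pos: [0.5879, 0.2025, 0.0989]
tool_rot: [-3.142, 0.0, -1.394]
ft_force: [0.4, -0.3, -3.6]
grip_width: 0.0627
grasp_force: 48.2
```

Request:
apply_moves --pt "0 0 0.03 0 0 0" --pt "0 0 0.03 0 0 0" --pt "0 0 0 0 0 0" --pt "0 0 0 0 0 0"

```text
t: 15.08
ee_pos: [0.5879, 0.2025, 0.0965]
tool_rot: [3.142, -0.0, -1.394]
ft_force: [-0.2, 0.1, -1.4]
grip_width: 0.063
grasp_force: 48.2
```

Request:
apply_moves --pt "0 0 0.03 0 0 0" --pt "0 0 0 0 0 0" --pt "0 0 0 0 0 0"

```text
t: 15.45
ee_pos: [0.5879, 0.2025, 0.0953]
tool_rot: [3.142, -0.0, -1.394]
ft_force: [-0.9, 0.3, -3.3]
grip_width: 0.063
grasp_force: 48.2
```

Request:
apply_moves --pt "0 0 0.03 0 0 0" --pt "0 0 0 0 0 0" --pt "0 0 0 0 0 0"

```text
t: 15.82
ee_pos: [0.5879, 0.2024, 0.0941]
tool_rot: [3.142, -0.0, -1.394]
ft_force: [-0.0, -0.3, -2.9]
grip_width: 0.063
grasp_force: 48.2
```

Request:
apply_moves --pt "0 0 0.02 0 0 0" --pt "0 0 0 0 0 0" --pt "0 0 0 0 0 0"

```text
t: 16.2
ee_pos: [0.5879, 0.2025, 0.0933]
tool_rot: [3.142, -0.0, -1.394]
ft_force: [1.2, 0.7, -3.4]
grip_width: 0.0631
grasp_force: 48.2
```

Request:
apply_moves --pt "0 0 0.02 0 0 0" --pt "0 0 0.02 0 0 0" --pt "0 0 0 0 0 0" --pt "0 0 0 0 0 0"

```text
t: 16.7
ee_pos: [0.588, 0.2025, 0.0924]
tool_rot: [-3.141, 0.0, -1.394]
ft_force: [-2.1, -0.3, 5.2]
grip_width: 0.0628
grasp_force: 48.8
```

Request:
apply_moves --pt "0 0 0 0 0 0" --pt "0 0 0 0 0 0" --pt "0 0 0 0 0 0" --pt "0 0 0 0 0 0" --pt "0 0 0 0 0 0" --fingers 1

```text
t: 17.32
ee_pos: [0.5879, 0.2025, 0.0917]
tool_rot: [3.142, -0.0, -1.394]
ft_force: [0.7, 0.2, 0.5]
grip_width: 0.0853
grasp_force: 0.0
```

Request:
apply_moves --pt "0 0 -0.3 0 0 0" --pt "0 0 -0.6 0 0 0" --pt "0 0 -0.9 0 0 0" --pt "0 0 -1 0 0 0" --pt "0 0 -0.6 0 0 0" --pt "0.4 0 0 0 0 0" --pt "0.9 0 0 0 0 0" --pt "0.9 0 0 0 0 0" --pt "0.9 0 0 0 0 0" --pt "0.9 0 0 0 0 0" --pt "0.9 0 0 0 0 0" --pt "0.9 0 0 0 0 0" --pt "0.9 0 0 0 0 0" --pt "0.9 0 0 0 0 0" --pt "0.9 0 0 0 0 0" --pt "0.5 0 0 0 0 0" --pt "0 0 0 0 0 0"

```text
t: 19.45
ee_pos: [0.6509, -0.1533, 0.2271]
tool_rot: [3.141, 0.0, -1.396]
ft_force: [0.4, 0.1, -0.1]
grip_width: 0.0857
grasp_force: 0.0
```

```bash
python3 - <<'E'
from h import *
f,W,_=cap("top"); cv2.imwrite("pics/t2.png",cv2.resize(f[100:270,130:360],None,fx=3.4,fy=3.4,interpolation=cv2.INTER_CUBIC))
x,y,z=W[...,0],W[...,1],W[...,2]; b,r=f[...,0].astype(int),f[...,2].astype(int)
m=(np.hypot(x-.588,y-.2025)<.05)&(z>.105)&(z<.14); q=W[m]
(cx,cy),R=cv2.minEnclosingCircle(q[:,:2].astype(np.float32)); print("log",cx,cy,R,q.mean(0),q[:,2].std())
m=(z>.10)&(z<.14)&(b>r+30)&(np.hypot(x-.588,y-.2)<.5); rect=cv2.minAreaRect(W[m][:,:2].astype(np.float32)); print(m.sum(),rect,cv2.boxPoints(rect))
E
```

```text
log 0.0 0.0 0.0 [nan nan nan] nan
502 ((0.5659856200218201, -0.04229820519685745), (0.011294343508780003, 0.23413100838661194), 39.09182357788086) [[ 0.48778522  0.04499969]
 [ 0.6354201  -0.13671793]
 [ 0.644186   -0.1295961 ]
 [ 0.49655116  0.05212152]]<stdin>:5: RuntimeWarning: Mean of empty slice.
  ret = um.true_divide(
  ret = _var(a, axis=axis, dtype=dtype, out=out, ddof=ddof,
  arrmean = um.true_divide(arrmean, div, out=arrmean,
  ret = ret.dtype.type(ret / rcount)
```

View pics/t2.png

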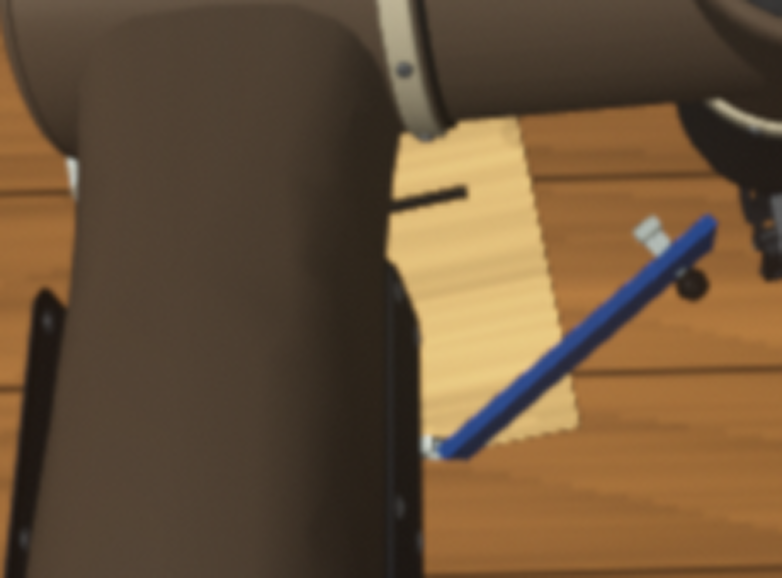

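The arm hides the booth in this view, and the door still stands at about 1.07 rad. I'll close the fingers up here, where they are empty, and line up outside the door.

Request:
apply_moves --pt "0 0 0 0 0 1" --pt "0 0 0 0 0 1" --pt "0 0 0 0 0 1" --pt "0 0 0 0 0 1" --pt "0 0 0 0 0 1" --pt "0 0 0 0 0 1" --pt "0 0 0 0 0 1" --pt "0 0 0 0 0 0.1" --pt "0.65 0.8 0 0 0 0" --pt "0.65 0.8 0 0 0 0" --pt "0 0 0 0 0 0" --pt "0 0 0 0 0 0" --fingers -1

```text
t: 21.0
ee_pos: [0.571, -0.1346, 0.2283]
tool_rot: [-3.141, 0.001, -2.456]
ft_force: [-0.5, 0.3, 0.6]
grip_width: 0.0005
grasp_force: 0.0
```

```bash
python3 - <<'E'
from h import *
f,W,_=cap("side"); cv2.imwrite("pics/s2.png",cv2.resize(f[60:260,180:450],None,fx=2.7,fy=2.7,interpolation=cv2.INTER_CUBIC))
f,W,_=cap("top"); x,y,z=W[...,0],W[...,1],W[...,2]
m=(np.hypot(x-.588,y-.2025)<.055)&(z>.105)&(z<.14); print(m.sum(), W[m].mean(0), W[m].min(0),W[m].max(0))
E
```

```text
<stdin>:4: RuntimeWarning: Mean of empty slice.
  ret = um.true_divide(
Traceback (most recent call last):
ValueError: zero-size array to reduction operation minimum which has no identity
```

View pics/s2.png

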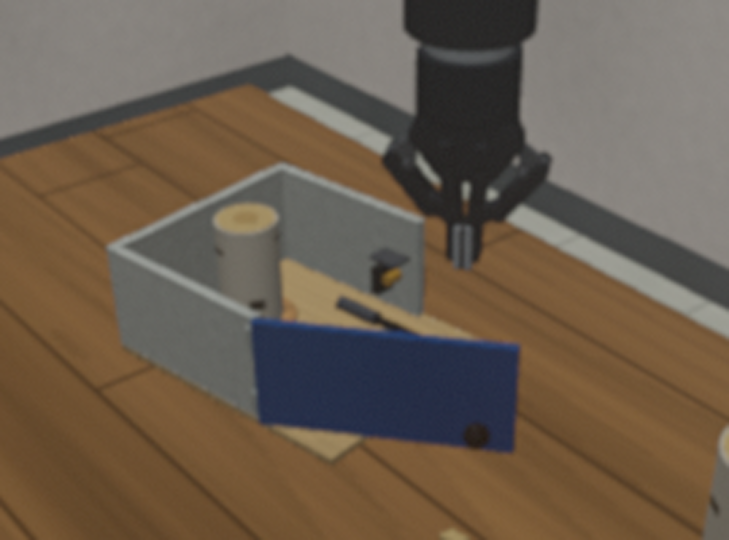

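The log stands upright on the pad (crop (246,260)). I'll check that it's centred before shutting the door.

```bash
python3 - <<'E'
from h import *
f,W,_=cap("side"); x,y,z=W[...,0],W[...,1],W[...,2]; fi=f.astype(int)
m=(np.hypot(x-.588,y-.2025)<.05)&(z>.118)&(z<.135); q=W[m]; 
(cx,cy),R=cv2.minEnclosingCircle(q[:,:2].astype(np.float32)); print(m.sum(),cx,cy,R,np.median(q,0))
# side surface circle fit
m=(np.hypot(x-.588,y-.2025)<.045)&(z>.06)&(z<.112); q=W[m][:,:2]; 
from scipy.optimize import least_squares
s=least_squares(lambda p:np.hypot(q[:,0]-p[0],q[:,1]-p[1])-.032,[.588,.2025],loss='soft_l1',f_scale=.002); print(len(q),s.x,np.abs(s.fun).mean())
E
```

```text
241 0.5881882905960083 0.2028019279241562 0.034505438059568405 [0.58545677 0.19875055 0.12276483]
398 [0.58844879 0.20480776] 0.0013845147480097489
```

Centred to within about 2 mm. Next I descend beside the door and approach it.

Request:
apply_moves --pt "0 0 0.5 0 0 0" --pt "0 0 0.9 0 0 0" --pt "0 0 0.9 0 0 0" --pt "0 0 0.8 0 0 0" --pt "0 0 0.5 0 0 0" --pt "-0.3 0 0 0 0 0" --pt "-0.3 0 0 0 0 0" --pt "-0.1 0 0 0 0 0" --pt "0 0 0 0 0 0" --pt "0 0 0 0 0 0"

```text
t: 22.4
ee_pos: [0.5922, -0.1173, 0.0841]
tool_rot: [-3.141, 0.0, -2.459]
ft_force: [0.9, -0.6, 0.1]
grip_width: -0.0005
grasp_force: 0.0
```

Request:
apply_moves --pt "-0.1 0 0 0 0 0" --pt "-0.15 0 0 0 0 0" --pt "-0.15 0 0 0 0 0" --pt "-0.29 -0.02 0 0 0 -0.4" --pt "-0.29 -0.02 0 0 0 -0.4" --pt "-0.29 -0.02 0 0 0 -0.4" --pt "-0.29 -0.02 0 0 0 -0.4" --pt "-0.29 -0.02 0 0 0 -0.4" --pt "-0.29 -0.02 0 0 0 -0.4"

```text
t: 23.52
ee_pos: [0.6552, -0.0588, 0.0835]
tool_rot: [3.141, -0.0, -2.097]
ft_force: [0.0, -0.3, -0.5]
grip_width: 0.0
grasp_force: 0.1
```

Request:
apply_moves --pt "-0.29 -0.02 0 0 0 -0.4" --pt "-0.29 -0.02 0 0 0 -0.4" --pt "-0.29 -0.02 0 0 0 -0.4" --pt "-0.29 -0.02 0 0 0 -0.4" --pt "-0.29 -0.02 0 0 0 -0.4" --pt "-0.2 -0.01 0 0 0 -0.25" --pt "-0.1 0 0 0 0 -0.15" --pt "0 0 0 0 0 0"

```text
t: 24.52
ee_pos: [0.6843, 0.004, 0.0837]
tool_rot: [3.142, 0.0, -1.739]
ft_force: [-1.0, -0.9, 0.5]
grip_width: -0.0004
grasp_force: 0.0
```

```bash
cat > st.py <<'E'
from h import *
s=arm.observe(); p=s["ee_pos"][:2]-np.array([.494,.0524]); a=np.radians(10.15)-np.arctan2(p[1],p[0]); r=np.hypot(*p)
print("r",r,"door~",a-np.arcsin(.021/r),"yawoff",-1.394-s["tool_rot"][2],s["ft_force"].round(1),s["t"])
f,W,_=cap("side"); b,rr=f[...,0].astype(int),f[...,2].astype(int); x,y,z=W[...,0],W[...,1],W[...,2]
m=(b>rr+25)&(z>.09)&(z<.117)&(np.hypot(x-.6,y)<.3)
q=W[m][:,:2]; vx,vy,_,_=cv2.fitLine(q.astype(np.float32),cv2.DIST_HUBER,0,.01,.01).ravel(); print("cam door angle",np.radians(10.15)-np.arctan(vy/vx),m.sum())
E
python3 st.py
```

```text
r 0.19636276581951237 door~ 0.3189324704287496 yawoff 0.34472703731697263 [-1.  -0.9  0.5] 24.525
cam door angle 0.31755688690903605 591
```

Request:
apply_moves --pt "-0.1 -0.01 0 0 0 -0.13" --pt "-0.1 -0.01 0 0 0 -0.13" --pt "-0.1 -0.01 0 0 0 -0.13" --pt "-0.1 -0.01 0 0 0 -0.13" --pt "-0.1 -0.01 0 0 0 -0.13" --pt "-0.1 -0.01 0 0 0 -0.13" --pt "0 0 0 0 0 0"

```text
t: 25.45
ee_pos: [0.6895, 0.0276, 0.0837]
tool_rot: [3.141, -0.0, -1.621]
ft_force: [-0.9, -0.8, 0.8]
grip_width: 0.0001
grasp_force: 0.8
```

Request:
apply_moves --pt "-0.07 -0.01 0 0 0 -0.1" --pt "0 0 0 0 0 0"

```text
t: 25.7
ee_pos: [0.69, 0.0302, 0.0836]
tool_rot: [3.141, -0.0, -1.606]
ft_force: [-0.5, -1.1, 0.4]
grip_width: 0.0
grasp_force: 0.8
```

```bash
python3 st.py
```

```text
r 0.19726489086099402 door~ 0.1830530998393044 yawoff 0.2124650396675507 [-0.5 -1.1  0.4] 25.7
cam door angle 0.18898602293196146 186
```

Request:
apply_moves --pt "-0.05 0 0 0 0 -0.08" --pt "0 0 0 0 0 0"

```text
t: 26.0
ee_pos: [0.6903, 0.0323, 0.0837]
tool_rot: [-3.141, 0.0, -1.594]
ft_force: [-0.1, -0.7, 0.3]
grip_width: -0.0002
grasp_force: 0.9
```

Request:
apply_moves --pt "-0.05 0 0 0 0 -0.08" --pt "0 0 0 0 0 0"

```text
t: 26.25
ee_pos: [0.6905, 0.0343, 0.0837]
tool_rot: [-3.141, 0.0, -1.582]
ft_force: [0.9, -2.1, -2.4]
grip_width: 0.0002
grasp_force: 0.9
```

Request:
apply_moves --pt "-0.05 0 0 0 0 -0.08" --pt "0 0 0 0 0 0"

```text
t: 26.5
ee_pos: [0.6905, 0.0363, 0.0838]
tool_rot: [-3.141, 0.0, -1.57]
ft_force: [1.3, -2.0, -1.3]
grip_width: -0.0001
grasp_force: 1.0
```

Request:
apply_moves --pt "-0.04 0 0 0 0 -0.08" --pt "0 0 0 0 0 0"

```text
t: 26.75
ee_pos: [0.6905, 0.0379, 0.0838]
tool_rot: [-3.141, 0.0, -1.558]
ft_force: [0.9, -1.8, -0.8]
grip_width: 0.0003
grasp_force: 1.0
```

Request:
apply_moves --pt "-0.04 0 0 0 0 -0.08" --pt "0 0 0 0 0 0"

```text
t: 27.0
ee_pos: [0.6904, 0.0395, 0.0839]
tool_rot: [-3.141, 0.0, -1.546]
ft_force: [2.0, -1.9, 0.1]
grip_width: -0.0001
grasp_force: 1.0
```

Request:
apply_moves --pt "-0.04 0 0 0 0 -0.08" --pt "0 0 0 0 0 0"

```text
t: 27.25
ee_pos: [0.6903, 0.0411, 0.0838]
tool_rot: [-3.141, 0.0, -1.534]
ft_force: [0.6, -2.1, -0.2]
grip_width: -0.0005
grasp_force: 1.0
```

Request:
apply_moves --pt "-0.04 0 0 0 0 -0.06" --pt "0 0 0 0 0 0"

```text
t: 27.5
ee_pos: [0.6902, 0.0427, 0.0837]
tool_rot: [-3.142, 0.0, -1.525]
ft_force: [1.9, -1.8, 1.1]
grip_width: 0.0
grasp_force: 1.0
```

Request:
apply_moves --pt "-0.04 0 0 0 0 -0.06" --pt "0 0 0 0 0 0"

```text
t: 27.75
ee_pos: [0.6901, 0.0443, 0.0837]
tool_rot: [3.142, 0.0, -1.516]
ft_force: [1.8, -1.9, 0.1]
grip_width: 0.0001
grasp_force: 1.0
```

Request:
apply_moves --pt "-0.04 0 0 0 0 -0.06" --pt "0 0 0 0 0 0"

```text
t: 28.0
ee_pos: [0.69, 0.0459, 0.0837]
tool_rot: [3.142, 0.0, -1.507]
ft_force: [1.8, -1.2, 0.2]
grip_width: 0.0001
grasp_force: 1.1
```

Request:
apply_moves --pt "-0.03 0 0 0 0 -0.05" --pt "0 0 0 0 0 0"

```text
t: 28.25
ee_pos: [0.69, 0.0468, 0.0837]
tool_rot: [-3.142, -0.0, -1.5]
ft_force: [2.7, -3.4, 0.6]
grip_width: 0.0
grasp_force: 1.8
```

Request:
apply_moves --pt "-0.03 0 0 0 0 -0.05" --pt "0 0 0 0 0 0"

```text
t: 28.5
ee_pos: [0.69, 0.0473, 0.0837]
tool_rot: [-3.142, -0.001, -1.493]
ft_force: [4.6, -6.2, -1.2]
grip_width: 0.0002
grasp_force: 3.4
```

Request:
apply_moves --pt "-0.03 0 0 0 0 -0.05" --pt "0 0 0 0 0 0"

```text
t: 28.75
ee_pos: [0.6901, 0.0476, 0.0837]
tool_rot: [3.142, -0.002, -1.486]
ft_force: [4.7, -9.6, -0.6]
grip_width: 0.0
grasp_force: 5.2
```

Request:
apply_moves --pt "-0.02 0 0 0 0 0" --pt "0 0 0 0 0 0"

```text
t: 29.0
ee_pos: [0.69, 0.0483, 0.0837]
tool_rot: [3.142, -0.002, -1.486]
ft_force: [5.8, -11.0, -1.8]
grip_width: -0.0005
grasp_force: 5.3
```

Request:
apply_moves --pt "-0.02 0 0 0 0 0" --pt "0 0 0 0 0 0"

```text
t: 29.25
ee_pos: [0.69, 0.0492, 0.0837]
tool_rot: [-3.142, -0.002, -1.486]
ft_force: [5.5, -10.7, -2.1]
grip_width: -0.0001
grasp_force: 5.1
```

Request:
apply_moves --pt "-0.02 0 0 0 0 0" --pt "0 0 0 0 0 0"

```text
t: 29.5
ee_pos: [0.69, 0.0503, 0.0837]
tool_rot: [-3.141, -0.001, -1.486]
ft_force: [5.6, -9.0, -1.2]
grip_width: -0.0
grasp_force: 4.6
```

Request:
apply_moves --pt "-0.02 0 0 0 0 0" --pt "0 0 0 0 0 0"

```text
t: 29.75
ee_pos: [0.6899, 0.0513, 0.0837]
tool_rot: [-3.141, -0.001, -1.486]
ft_force: [5.5, -7.9, -1.4]
grip_width: -0.0001
grasp_force: 4.3
```

Request:
apply_moves --pt "-0.02 0 0 0 0 0" --pt "0 0 0 0 0 0"

```text
t: 30.0
ee_pos: [0.6898, 0.0521, 0.0837]
tool_rot: [-3.141, -0.001, -1.486]
ft_force: [4.8, -8.0, -1.9]
grip_width: 0.0
grasp_force: 4.2
```

Force is falling as the strike climbs over the roller.

Request:
apply_moves --pt "-0.02 0 0 0 0 0" --pt "0 0 0 0 0 0"

```text
t: 30.25
ee_pos: [0.6898, 0.053, 0.0837]
tool_rot: [-3.141, -0.001, -1.486]
ft_force: [5.8, -8.5, -1.4]
grip_width: 0.0002
grasp_force: 4.0
```

Request:
apply_moves --pt "-0.02 0 0 0 0 0" --pt "0 0 0 0 0 0"

```text
t: 30.5
ee_pos: [0.6898, 0.0539, 0.0837]
tool_rot: [-3.141, -0.001, -1.486]
ft_force: [4.7, -8.1, -2.6]
grip_width: 0.0001
grasp_force: 3.9
```

Request:
apply_moves --pt "-0.02 0 0 0 0 0" --pt "0 0 0 0 0 0"

```text
t: 30.75
ee_pos: [0.6897, 0.0547, 0.0837]
tool_rot: [-3.141, -0.001, -1.486]
ft_force: [5.6, -7.1, -1.3]
grip_width: -0.0001
grasp_force: 3.8
```

Request:
apply_moves --pt "-0.02 0 0 0 0 0" --pt "0 0 0 0 0 0"

```text
t: 31.0
ee_pos: [0.6896, 0.0557, 0.0837]
tool_rot: [-3.141, -0.001, -1.485]
ft_force: [4.6, -6.1, -2.5]
grip_width: 0.0001
grasp_force: 3.4
```

Request:
apply_moves --pt "-0.02 0 0 0 0 0" --pt "0 0 0 0 0 0"

```text
t: 31.25
ee_pos: [0.6896, 0.0567, 0.0837]
tool_rot: [-3.141, -0.001, -1.485]
ft_force: [5.3, -6.1, -0.5]
grip_width: 0.0
grasp_force: 3.0
```

Request:
apply_moves --pt "-0.02 0 0 0 0 0" --pt "0 0 0 0 0 0"

```text
t: 31.5
ee_pos: [0.6894, 0.0577, 0.0837]
tool_rot: [-3.141, -0.0, -1.485]
ft_force: [5.2, -5.3, -2.1]
grip_width: 0.0002
grasp_force: 2.6
```

Request:
apply_moves --pt "-0.02 0 0 0 0 0" --pt "0 0 0 0 0 0"

```text
t: 31.75
ee_pos: [0.6892, 0.0587, 0.0837]
tool_rot: [-3.141, -0.0, -1.485]
ft_force: [3.0, -2.6, -0.9]
grip_width: -0.0002
grasp_force: 2.1
```

Request:
apply_moves --pt "-0.02 0 0 0 0 0" --pt "0 0 0 0 0 0"

```text
t: 32.0
ee_pos: [0.6889, 0.0597, 0.0837]
tool_rot: [-3.142, 0.0, -1.485]
ft_force: [3.6, -2.8, 0.4]
grip_width: 0.0002
grasp_force: 1.6
```

```bash
python3 st.py
```

```text
r 0.1950380856648275 door~ 0.03177431335081797 yawoff 0.09127247582776143 [ 3.6 -2.8  0.4] 32.0
cam door angle 0.03759889209034864 11
```

Request:
apply_moves --pt "-0.02 0 0 0 0 0" --pt "0 0 0 0 0 0"

```text
t: 32.3
ee_pos: [0.6886, 0.0607, 0.0836]
tool_rot: [3.141, 0.0, -1.485]
ft_force: [2.3, -1.7, -0.3]
grip_width: -0.0001
grasp_force: 1.0
```

Request:
apply_moves --pt "-0.02 0 0 0 0 0" --pt "0 0 0 0 0 0"

```text
t: 32.55
ee_pos: [0.6886, 0.061, 0.0837]
tool_rot: [3.141, -0.0, -1.485]
ft_force: [1.9, -3.6, -0.9]
grip_width: -0.0001
grasp_force: 2.1
```

Request:
apply_moves --pt "-0.02 0 0 0 0 0" --pt "0 0 0 0 0 0"

```text
t: 32.8
ee_pos: [0.6885, 0.0612, 0.0837]
tool_rot: [3.141, -0.001, -1.485]
ft_force: [3.1, -6.6, -1.0]
grip_width: -0.0002
grasp_force: 3.5
```

It has met the buffer, so I'll press a little more to make sure it seats, then back away.

Request:
apply_moves --pt "-0.03 0 0 0 0 0" --pt "0 0 0 0 0 0"

```text
t: 33.05
ee_pos: [0.6885, 0.0613, 0.0837]
tool_rot: [3.141, -0.002, -1.486]
ft_force: [3.7, -11.4, -1.6]
grip_width: -0.0
grasp_force: 5.7
```

Request:
apply_moves --pt "-0.03 0 0 0 0 0" --pt "0 0 0 0 0 0"

```text
t: 33.3
ee_pos: [0.6885, 0.0615, 0.0837]
tool_rot: [3.14, -0.003, -1.486]
ft_force: [3.7, -14.5, -1.7]
grip_width: -0.0001
grasp_force: 7.9
```

Request:
apply_moves --pt "0.1 0 0 0 0 0" --pt "0.2 0 0 0 0 0" --pt "0.5 0 0 0 0 0" --pt "0.7 0 0 0 0 0" --pt "0.5 0 -0.6 0 0 0" --pt "0 0 -0.8 0 0 0" --pt "0 0 -0.8 0 0 0" --pt "0 0 -0.8 0 0 0" --pt "0 0 -0.5 0 0 0" --pt "0 0 0 0 0 0" --pt "0 0 0 0 0 0"

```text
t: 34.67
ee_pos: [0.6947, -0.0157, 0.2228]
tool_rot: [3.14, 0.0, -1.486]
ft_force: [0.4, -0.6, -0.5]
grip_width: 0.0004
grasp_force: 0.0
```

```bash
python3 st.py; python3 - <<'E'
from h import *
f,W,_=cap("side"); cv2.imwrite("pics/s3.png",cv2.resize(f[60:400,180:520],None,fx=1.7,fy=1.7))
E
```

```text
r 0.2119400576493849 door~ 0.4048449495137368 yawoff 0.09167763946957597 [ 0.4 -0.6 -0.5] 34.675
cam door angle -0.021770880582304558 9
```

View pics/s3.png

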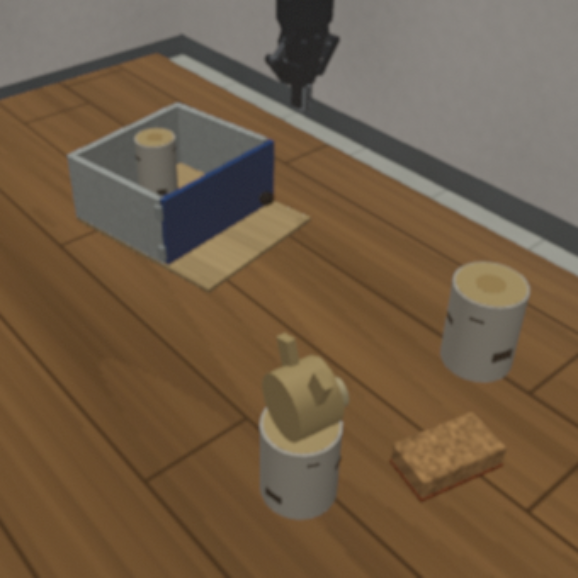

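The picture shows the door closed at (218,200), the log upright inside at (157,160), and the bystanders untouched. One numeric check that the door isn't springing back, then I hand in.

```bash
python3 - <<'E'
from h import *
f,W,_=cap("side"); b,r=f[...,0].astype(int),f[...,2].astype(int); x,y,z=W[...,0],W[...,1],W[...,2]
m=(b>r+15)&(z>.03)&(z<.117)&(np.hypot(x-.6,y-.05)<.2); q=W[m][:,:2]
vx,vy,_,_=cv2.fitLine(q.astype(np.float32),cv2.DIST_HUBER,0,.01,.01).ravel(); a=np.radians(10.15)-np.arctan(vy/vx); print(a,m.sum())
if m.sum()>100 and a<.11: print(arm.finish_job())
E
```

```text
0.025895564792184272 1847
the job is handed in; nothing more can be done
None
```

The log stands upright on the cork pad, within about 2 mm of its centre, and the door is held by its catch at about 0.03 rad with the job handed in; I had to place the log twice because I accidentally re-gripped it and lifted it out after the first try.

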